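# Put the digital caliper back into its shadow-tray cut-out

## Robot

A 6-joint arm with a two-finger parallel gripper is mounted at the origin on a cart in front of the work surface, level with it; the furniture and walls round the work are solid. World frame = base frame: x ahead of the robot, y to its left, z up, the work surface at z = 0. Lengths are in m, angles in rad, forces in N, time in s.
With the tool pointing down it reaches from about 0.375 to 0.9 m from the base axis. Payload 3.1 kg.
Tool frame: the origin (TCP) lies midway between the tips of the shut fingers; the grasp point (between the pads) lies 19 mm behind it; z points along the fingers, y is the line along which they close (so a half turn about z gives the same grasp; the last joint's range is limited). The gripper opens to 87 mm and grips with 3 to 60 N. Pads are 19 mm wide; open, the fingers measure 117 mm over their backs; the gripper's body (75 mm by 190 mm) begins 51 mm behind the grasp point.
Start: joints at [1.06, 0.527, 1.433, -0, 1.181, -0.178], TCP at [0.204, 0.591, 0.199] pointing down, gripper open.
Joint ranges: [-3.08, 3.08], [-0.75, 2.2], [0.22, 2.44], [-1.43, 4.57], [0, 2.65], [-2.85, 2.85]. Speed limits (rad/s): [2.79, 2.79, 3.14, 3.14, 3.14, 3.14].

## Interface

Orientations are given as a 3x3 rotation matrix whose columns are the frame's x, y, z axes.
In Python, from plant import env gives the robot as it stands.
- The arm moves only by the shell command python3 -m crank 'ROWS'. ROWS is JSON, a list that holds one entry, the list of rows, each a list of 7 numbers: the shift along the tool's x, y, z in mm, then the turn, a rotation vector about the tool's x, y, z in degrees, then the closure in counts, from 0 (fully open) to 255 (shut). In form: [[[x, y, z, ax, ay, az, hand], ...]]. A call has 1 to 8 rows; each row shifts and turns the commanded pose from where the row before left it, along the tool's axes as they then stand; what a row does not reach is not made up. A row lasts 1/10 s, in which the tool goes at most 50 mm and 8.59 degrees, less where a joint would pass 70% of its speed; a pose out of reach is approached as far as the arm can. A call is refused whole if a number of a shift passes 50 or a number of a turn 8.59, either way. A call with a gripper value outside its range is refused whole. The fingers move at their own pace and stop on an object; the grip force is fixed at half the most. Time passes only in rows, so rows that do not move let the fingers close. It gives the time, the measured TCP pose, the force, the opening and the grip force at its end, in the units of the state.
- env.sense(): the state, without advancing time (a new reading comes with each control period).
- env.capture(name): name is "scene" or "top" or "wrist"; returns a dict with "frame" (400x640x3 uint8, blue, green, red), "camera_matrix" (3x3 intrinsics, pixels), "k1" (the pictures are not rectified: a ray, as slopes to the right and down, at radius r is drawn at 1 + k1 r^2 times it, then the intrinsics apply), "view" (4x4, takes a point from world to camera coordinates); the wrist camera has in their place "mount" (4x4, takes a point from camera to tool coordinates, whose origin is the TCP and whose axes are the flange's). Camera axes: x right, y down, z forward; pixel columns grow to the right and rows downward; lengths in m; the calibration is good to about 2 mm. A picture is of the moment at which its call begins: read the wrist's pose just before it. There is no depth.
- env.sign_off(): hands the job in; it is judged then, once.
The state is a dict: "time_s": time; "joints": joint angles; "joint_velocities": joint speeds; "effort": joint torques, N m; "tool_pos": TCP position; "eef_rot": TCP orientation; "ft_force": force on the tool from outside, world axes, zero at the start; "wrist_torque": the same for the moment, N m; "grip_width": finger opening in m; "grip_force": force on a finger pad.
Only numpy, scipy, OpenCV 4.12 (cv2) and the standard library are available. Lean on these libraries where they do the work, as an engineer would, in place of code of your own. Each camera call takes 0.05 s, during which the arm holds its last target. There are 200 camera calls.

## Task

The digital caliper stands on edge in the slotted rack; it belongs in its cut-out in the dark foam tray. Lift it out, lay it flat on its back on the bench with the display up and let go, then take it again across its long sides and lay it fully down into the cut-out that has its outline, display up, and let go. Do not drop it, and leave the scraper in the rack and the beaker and flask where they stand.

Things in the scene. Friction and masses are not known exactly. Their poses are not given: they have to be found in the camera images.
- caliper_center (a point): closed digital caliper, loose, 0.16 kg; point: centre of its black housing, 64 (x) x 16 (y) x 38 (z) mm. Caliper axes: x along the beam away from the jaws, y straight out of the display, z towards the long jaws' tips. In the rack it stands on edge, z up, display towards the robot, this point 31 mm above the bench. Lying on its back, display up, this point is 8 mm above its support
- jaw_tip (a point): tip of the caliper's long jaws, at x -74, y 0, z +42 mm in the caliper's axes. Jaws 28 mm wide round x -74, 5 mm thick; the short pair ends at z -19 mm, level with the housing's edge: on the bench the caliper can stand on that 16 mm wide edge, long jaws up, centre 19 mm up; pushed at the top of the housing it tips over flat
- beam_end (a point): free end of the caliper's bright steel beam, at x +92, y 0, z 0 mm in the caliper's axes. The beam is 180 x 6 x 16 mm (x from -88 to +92 mm), its middle plane that of the housing, so it stays 5 mm clear of a flat support
- pocket (a point): where the housing's centre must come to lie, 24 mm above the bench, 8 mm above the cut-out's floor. Tray axes: x along the cut-out away from the jaws' recess (as caliper x); z up (as caliper y); the jaws' recess points to -y (as caliper z). The cut-out has the caliper's outline, 3 mm clearance all round, 16 mm deep, and takes it only in this pose
- pocket_jaw (a point): where the tip of the long jaws must come to lie: x -74, y -42, z 0 mm from point pocket in the tray's axes
- tray: fixed shallow grey case, 266 (x) x 192 (y) x 36 mm, filled with dark foam (top 32 mm above the bench) over a yellow layer; origin: middle of its underside. Site pocket lies at x -2, y +26 mm. A finger slot 42 mm long (x) and 100 mm wide (y), centred on point pocket, crosses the housing's recess; its floor is 6 mm above the bench. A spanner and two vials lie in other cut-outs
- rack: fixed grey-blue slotted rack; origin: middle of its underside. Foot 128 x 112 x 7 mm; two upright combs, 6 mm thick, 38 mm high, at x -48 and +60 mm, each with slots 9 mm wide, 15 mm deep at y +33 and -33 mm. Caliper and scraper stand in one slot each, along x, centres near x 0; the caliper's housing hangs free between the combs, its lower edge 12 mm above the bench
- scraper: blue scraper with a steel blade, 160 x 6 x 26 mm, standing on edge in the rack's other slot; origin in its middle, 35 mm above the bench
- beaker: glass beaker 54 x 54 x 69 mm, left of the tray; origin: centre of its underside
- flask: conical flask with a stopper, 83 x 83 x 163 mm, left of the tray; origin: centre of its underside

How it is judged:
On the way:
1. the caliper lies on its back on the bench, display up, let go (angle between caliper_center's own y axis and vertical below 0.15 rad and height (world z) of caliper_center below 0.013 m and contact force between the fingers and caliper below 0.1 N), for 0.2 s.
At the end, for the whole second after the job is handed in: the caliper lies at rest in its cut-out: housing centre within 6 mm and jaw tip within 8 mm of their places in the pocket (heights included), display up within 0.08 rad (distance between caliper_center and pocket below 0.006 m and distance between jaw_tip and pocket_jaw below 0.008 m and angle between caliper_center's own y axis and vertical below 0.08 rad and linear speed of caliper below 0.01 m/s); the robot touches nothing.
It fails at once if the caliper falls free faster than 0.8 m/s (dropped from more than 3 cm) (linear speed of caliper above 0.8 m/s and contact force between the fingers and caliper below 0.1 N).
It fails at once if the scraper is moved more than 3 cm (distance of scraper from where it was at the start of the episode above 0.03 m).
It fails at once if beaker or flask is moved more than 3 cm (distance of any of beaker, flask from where it was at the start of the episode above 0.03 m).
It also fails if it takes over 54 s, if anything falls off the work surface, if the arm or the gripper's body presses on something with over 40 N, if the wrist force passes 120 N, or if a joint passes its speed limit or range.

## Working session

There is one attempt and no reset: what is moved stays moved. The work goes in short steps, Python scripts to look and compute and a shell command to move; the robot and the scene stay as the last step left them, time stands still between calls to the robot, and variables do not carry over. Pictures are saved under pics/ and viewed, at most 10 in all, crops included, and the job is handed in when it is done.

```bash
ls; mkdir -p pics; python3 - <<'E'
from plant import env
import cv2,pickle
s=env.sense();print(s['time_s'],s['tool_pos'],s['eef_rot'],s['grip_width'])
for n in ("scene","top"):
    c=env.capture(n);cv2.imwrite(f"pics/{n}0.png",c["frame"]);pickle.dump(c,open(f"pics/{n}0.pkl","wb"));print(c["camera_matrix"],c["k1"],c["view"])
E
```

```text
pics
0.0 [0.2031872  0.59022819 0.19847392] [[-9.45450170e-01  3.25765098e-01 -1.03782659e-03]
 [ 3.25766546e-01  9.45448354e-01 -1.88881647e-03]
 [ 3.65900961e-04 -2.12387104e-03 -9.99997678e-01]] 0.08751403675266073
[[448.52236707   0.         313.85160584]
 [  0.         448.52236707 202.37940632]
 [  0.           0.           1.        ]] -0.05041320233193702 [[ 0.79659917 -0.60449428 -0.00405171 -0.38574377]
 [-0.25018778 -0.32357972 -0.9125252   0.22828925]
 [ 0.55030522  0.72793051 -0.40900042  0.97575862]
 [ 0.          0.          0.          1.        ]]
[[410.82245115   0.         316.67300079]
 [  0.         410.82245115 195.63381694]
 [  0.           0.           1.        ]] 0.0011117094631523982 [[ 0.002685   -0.99997433  0.00664351  0.04544558]
 [-0.99773261 -0.00312564 -0.06723004  0.5327452 ]
 [ 0.06724908 -0.00644793 -0.99771538  1.47000553]
 [ 0.          0.          0.          1.        ]]
```

View pics/top0.png

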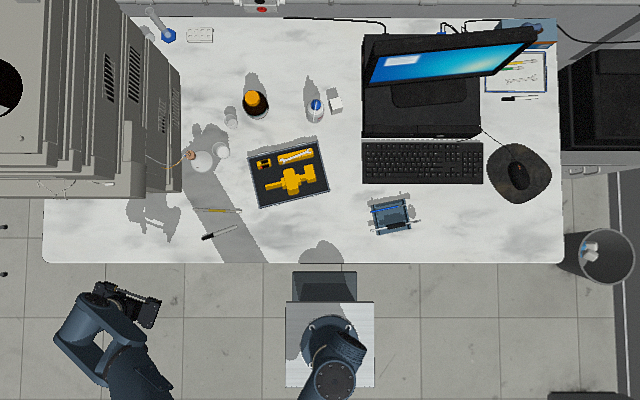

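View pics/scene0.png

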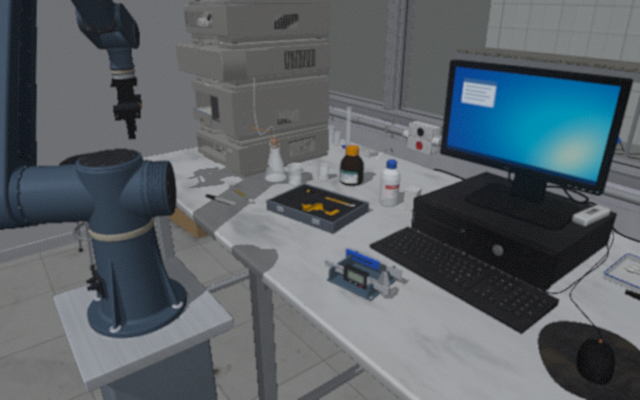

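The top view shows the tray near (288,172), the rack near (390,214), the flask and beaker near (205,155). I'll enlarge the tray and rack.

```bash
python3 - <<'E'
import cv2,numpy as np
t=cv2.imread("pics/top0.png");s=cv2.imread("pics/scene0.png")
a=cv2.resize(t[130:214,240:340],(800*1//2*1,336),interpolation=cv2.INTER_CUBIC) # x4
b=cv2.resize(t[182:245,355:430],(400,336),interpolation=cv2.INTER_CUBIC) # 5.333
c=cv2.resize(s[240:305,315:415],(400,260),interpolation=cv2.INTER_CUBIC)# x4
d=cv2.resize(s[175:240,260:360+15][:, :100],(400,260),interpolation=cv2.INTER_CUBIC)
cv2.imwrite("pics/crop0.png",np.vstack([np.hstack([a,b]),np.hstack([d,c])]))
E
```

```text
(no output)
```

View pics/crop0.png

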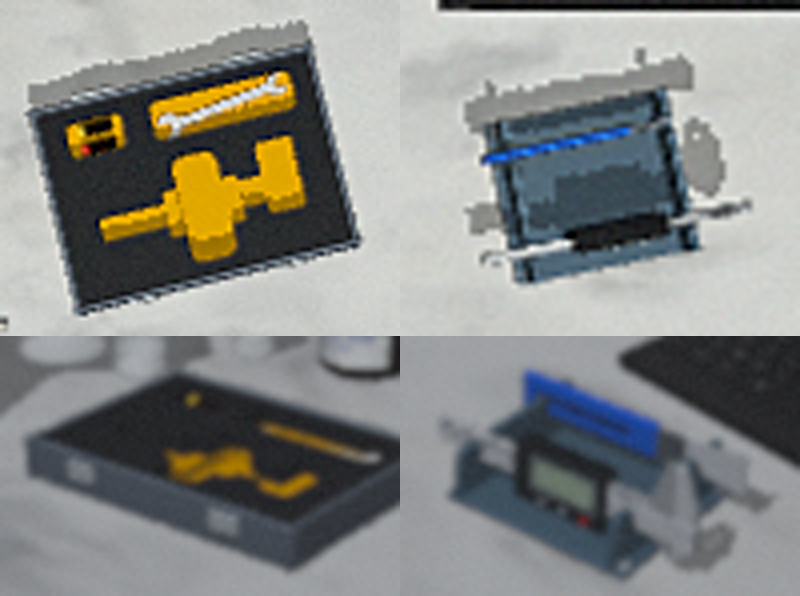

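```bash
cat > h.py <<'E'
import numpy as np,cv2
def px2w(c,uv,z,view=None):
    "pixels -> world points on plane z"
    V=c["view"] if view is None else view
    K=c["camera_matrix"]; k=c["k1"]
    uv=np.atleast_2d(np.array(uv,float))
    p=cv2.undistortPoints(uv.reshape(-1,1,2),K,np.array([k,0,0,0.])).reshape(-1,2)
    d=np.c_[p,np.ones(len(p))]@V[:3,:3]; o=-V[:3,:3].T@V[:3,3]
    return o+d*((np.array(z)-o[2])/d[:,2])[:,None]
def wview(c,s):
    "world->camera for the wrist camera"
    T=np.eye(4);T[:3,:3]=s["eef_rot"];T[:3,3]=s["tool_pos"]
    return np.linalg.inv(T@c["mount"])
def w2px(c,P,V=None):
    V=c["view"] if V is None else V
    return cv2.projectPoints(np.array(P,float).reshape(-1,1,3),cv2.Rodrigues(V[:3,:3])[0],V[:3,3],c["camera_matrix"],np.array([c["k1"],0,0,0.]))[0].reshape(-1,2)
E
python3 - <<'E'
from h import *;import pickle
c=pickle.load(open("pics/top0.pkl","rb"));sc=pickle.load(open("pics/scene0.pkl","rb"))
print("cam",-c["view"][:3,:3].T@c["view"][:3,3],-sc["view"][:3,:3].T@sc["view"][:3,3])
a=np.array([(32,110),(308,42),(360,240),(78,312)])/4+[240,130]
P=px2w(c,a-.5,.036);print(P,P.mean(0))
for i in range(4): d=P[(i+1)%4]-P[i];print(np.hypot(*d[:2]),np.degrees(np.arctan2(d[1],d[0])))
b=(np.array([(570,240),(668,222),(480,255),(748,207)])-[400,0])/5.3333+[355,182]
print("cal",px2w(c,b-.5,[.05,.05,.039,.039]))
s=(np.array([(517,445),(608,462),(605,528),(517,505),(440,425)])-[400,336])/4+[315,240]
print("scene housing top corners z50, bottom z12",px2w(sc,s-.5,[.05,.05,.012,.012,.039]))
E
```

```text
cam [0.43255872 0.05658807 1.50216169] [-0.17256671 -0.8695946   0.60584245]
[[0.66983045 0.29621081 0.036     ]
 [0.73266635 0.04827771 0.036     ]
 [0.55354358 0.00123294 0.036     ]
 [0.48831964 0.25270235 0.036     ]] [0.61109    0.14960595 0.036     ]
0.25577172245174806 -75.77846024421835
0.1851976727570443 -165.28420310235182
0.25979035239362464 104.54046778832472
0.18665250731001223 13.479574522867226
cal [[ 0.4220398  -0.19906258  0.05      ]
 [ 0.43409984 -0.26413312  0.05      ]
 [ 0.41183526 -0.14088894  0.039     ]
 [ 0.44425034 -0.32016624  0.039     ]]
scene housing top corners z50, bottom z12 [[ 0.41117302 -0.21018862  0.05      ]
 [ 0.44023009 -0.25517617  0.05      ]
 [ 0.43352456 -0.26234733  0.012     ]
 [ 0.40890561 -0.21423731  0.012     ]
 [ 0.40078879 -0.15227355  0.039     ]]
```

```bash
cat >> h.py <<'E'
from scipy.spatial.transform import Rotation as R
def down(yaw_y_deg):
    "tool pointing down with tool y at this world angle"
    t=np.radians(yaw_y_deg); y=np.array([np.cos(t),np.sin(t),0]); z=np.array([0,0,-1.])
    return np.c_[np.cross(y,z),y,z]
def plan(s,wps,step=45,deg=8):
    "suggest rows from state s through (pos, rot) waypoints"
    p=np.array(s["tool_pos"]);M=np.array(s["eef_rot"])
    for q,N in wps:
        q=np.array(q);n=int(max(np.ceil(np.linalg.norm(q-p)*1e3/step),np.ceil(np.degrees(R.from_matrix(M.T@N).magnitude())/deg),1))
        for i in range(n):
            k=n-i; r=R.from_rotvec(R.from_matrix(M.T@N).as_rotvec()/k)
            d=M.T@(q-p)/k; d=np.round(d*1e3,1); t=np.round(np.degrees(r.as_rotvec()),1)
            print(list(map(float,d))+list(map(float,t)))
            p=p+M@(d/1e3); M=M@R.from_rotvec(np.radians(t)).as_matrix()
        print("--")
E
python3 - <<'E'
from h import *;from plant import env
s=env.sense()
plan(s,[((.42,.32,.24),down(40)),((.42,-.231,.2),down(10.2))])
E
```

```text
[-36.6, -23.1, -5.1, -0.0, 0.0, 3.9]
[-38.1, -20.6, -5.2, -0.0, 0.0, 3.9]
[-39.4, -17.9, -5.1, -0.0, 0.0, 3.9]
[-40.6, -15.2, -5.2, -0.0, 0.0, 3.9]
[-41.5, -12.4, -5.1, -0.0, 0.0, 3.8]
[-42.2, -9.7, -5.2, -0.0, 0.0, 3.9]
[-42.8, -6.8, -5.1, -0.1, 0.0, 3.8]
[-43.2, -3.9, -5.2, -0.0, 0.0, 3.9]
--
[-32.5, -27.2, 3.1, 0.0, 0.0, 2.3]
[-33.5, -25.9, 3.1, 0.0, 0.0, 2.3]
[-34.6, -24.5, 3.1, 0.0, 0.0, 2.3]
[-35.5, -23.1, 3.1, 0.0, 0.0, 2.3]
[-36.4, -21.7, 3.1, 0.0, 0.0, 2.3]
[-37.2, -20.2, 3.1, 0.0, 0.0, 2.3]
[-38.0, -18.7, 3.1, 0.0, 0.0, 2.3]
[-38.8, -17.2, 3.1, 0.0, 0.0, 2.3]
[-39.4, -15.6, 3.1, 0.0, 0.0, 2.3]
[-40.0, -14.0, 3.1, 0.0, 0.0, 2.3]
[-40.6, -12.4, 3.1, 0.0, 0.0, 2.3]
[-41.0, -10.8, 3.1, 0.0, 0.0, 2.2]
[-41.4, -9.2, 3.1, 0.0, 0.0, 2.3]
--
```

```bash
python3 -m crank '[[[-37,-23,-5,0,0,4,0],[-38,-21,-5,0,0,4,0],[-39,-18,-5,0,0,4,0],[-41,-15,-5,0,0,4,0],[-42,-12,-5,0,0,4,0],[-42,-10,-5,0,0,4,0],[-43,-7,-5,0,0,4,0],[-43,-4,-5,0,0,3,0]]]'
python3 -m crank '[[[-32,-27,3,0,0,2.3,0],[-34,-26,3,0,0,2.3,0],[-35,-24,3,0,0,2.3,0],[-36,-23,3,0,0,2.3,0],[-36,-22,3,0,0,2.3,0],[-37,-20,3,0,0,2.3,0],[-38,-19,3,0,0,2.3,0],[-39,-17,3,0,0,2.3,0]]]'
python3 -m crank '[[[-39,-16,3,0,0,2.3,0],[-40,-14,3,0,0,2.3,0],[-41,-12,3,0,0,2.3,0],[-41,-11,3,0,0,2.3,0],[-41,-9,3,0,0,2.3,100],[0,0,0,0,0,0,130],[0,0,0,0,0,0,130]]]'
python3 - <<'E'
from h import *;from plant import env;import pickle
s=env.sense();c=env.capture("wrist");t=env.capture("top")
pickle.dump((s,c,t),open("pics/w1.pkl","wb"));cv2.imwrite("pics/w1.png",c["frame"])
print(s["tool_pos"],s["eef_rot"],c["mount"],s["ft_force"],s["grip_width"])
V=wview(c,s);print(w2px(c,[(.428,-.231,.05),(.41,-.14,.039),(.444,-.32,.039)],V))
E
```

```text
time_s: 0.9
tool_pos: [0.4193, 0.3168, 0.2394]
eef_rot: [[-0.641, 0.768, -0.001], [0.768, 0.641, -0.0], [0.0, -0.001, -1.0]]
ft_force: [0.5, 0.4, -0.3]
grip_width: 0.0868
grip_force: 0.0
time_s: 1.7
tool_pos: [0.4189, -0.0222, 0.2152]
eef_rot: [[-0.366, 0.93, -0.0], [0.93, 0.366, 0.0], [0.0, -0.0, -1.0]]
ft_force: [0.9, -0.4, -0.2]
grip_width: 0.0869
grip_force: 0.0
time_s: 2.4
tool_pos: [0.4186, -0.2327, 0.1999]
eef_rot: [[-0.173, 0.985, -0.001], [0.985, 0.173, 0.002], [0.002, -0.001, -1.0]]
ft_force: [0.1, 0.0, 0.0]
grip_width: 0.0707
grip_force: 0.0
[ 0.41857486 -0.23271861  0.19987068] [[-1.73111972e-01  9.84901437e-01 -1.18515813e-03]
 [ 9.84900684e-01  1.73113665e-01  1.51728084e-03]
 [ 1.69953915e-03 -9.04603573e-04 -9.99998147e-01]] [[-7.19766574e-04 -9.57965085e-01 -2.86883910e-01  7.78196201e-02]
 [ 9.99999563e-01 -8.60475676e-04  3.64396159e-04  3.35955492e-04]
 [-5.95935423e-04 -2.86883522e-01  9.57965286e-01 -1.86166270e-01]
 [ 0.00000000e+00  0.00000000e+00  0.00000000e+00  1.00000000e+00]] [0.06842579 0.00294536 0.03337156] 0.07065341001190167
[[323.95724648 179.74552471]
 [322.21438739  80.62393013]
 [323.44098106 258.85988444]]
```

View pics/w1.png

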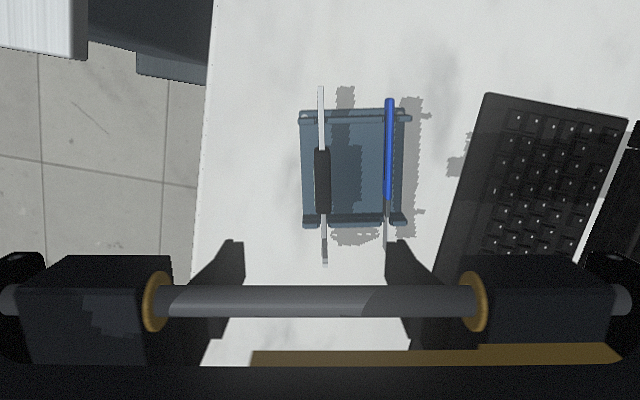

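The wrist view shows the caliper housing top spanning (314–331, 150–213), the beam's free end at (320,87) and the jaws at (325,265); the scraper lies to its right at column 389.

```bash
python3 - <<'E'
from h import *;import pickle
s,c,t=pickle.load(open("pics/w1.pkl","rb"));V=wview(c,s)
P=px2w(c,[(322.5,150.5),(323,213),(320.3,87),(325,250)],[.05,.05,.039,.035],V);print(P,(P[0]+P[1])/2)
d=P[2]-P[3];print(np.degrees(np.arctan2(d[1],d[0])))
q=P[0]-P[1];print(np.degrees(np.arctan2(q[1],q[0])),np.hypot(*q[:2]))
E
```

```text
[[ 0.42146442 -0.20300876  0.05      ]
 [ 0.43323013 -0.26496174  0.05      ]
 [ 0.4092413  -0.14593388  0.039     ]
 [ 0.4442114  -0.31117946  0.035     ]] [ 0.42734727 -0.23398525  0.05      ]
101.94892460799531
100.75318745480267 0.06306032191350125
```

```bash
python3 -m crank '[[[-2.5,8.7,40,0,0,-1.3,130],[0,0,45,0,0,0,130],[0,0,40,0,0,0,130],[0,0,30,0,0,0,130],[0,0,23,0,0,0,130],[0,0,0,0,0,0,130]]]'
python3 -m crank '[[[0,0,0,0,0,0,255],[0,0,0,0,0,0,255],[0,0,0,0,0,0,255],[0,0,0,0,0,0,255],[0,0,0,0,0,0,255],[0,0,0,0,0,0,255]]]'
```

```text
time_s: 3.1
tool_pos: [0.4265, -0.2301, 0.0203]
eef_rot: [[-0.2, 0.98, -0.005], [0.98, 0.2, 0.005], [0.006, -0.004, -1.0]]
ft_force: [-0.1, 0.4, -0.1]
grip_width: 0.0431
grip_force: 0.0
time_s: 3.7
tool_pos: [0.4287, -0.2337, 0.0233]
eef_rot: [[-0.197, 0.98, 0.001], [0.98, 0.197, -0.001], [-0.001, 0.001, -1.0]]
ft_force: [-0.4, 0.4, 6.1]
grip_width: 0.0151
grip_force: 30.1
```

```bash
python3 -m crank '[[[0,0,-15,0,0,0,255],[0,0,-25,0,0,0,255],[0,0,-35,0,0,0,255],[0,0,0,0,0,0,255]]]'
python3 - <<'E'
from h import *;from plant import env
s=env.sense();print(s["tool_pos"],s["grip_width"],s["ft_force"])
plan(s,[((.44,.04,.098),down(14.5))],40)
E
```

```text
time_s: 4.1
tool_pos: [0.4303, -0.2351, 0.1007]
eef_rot: [[-0.197, 0.98, 0.006], [0.98, 0.197, -0.005], [-0.006, 0.005, -1.0]]
ft_force: [-0.6, -0.6, -0.6]
grip_width: 0.0151
grip_force: 29.9
[ 0.4302963  -0.23508551  0.10070585] 0.015051680052498743 [-0.63423224 -0.59843816 -0.62736491]
[38.3, 9.1, 0.2, 0.0, 0.1, -0.4]
[38.2, 9.4, 0.3, 0.0, 0.0, -0.5]
[38.1, 9.7, 0.2, 0.1, 0.1, -0.4]
[38.0, 10.0, 0.3, 0.0, 0.0, -0.5]
[37.9, 10.3, 0.3, 0.1, 0.1, -0.4]
[37.9, 10.6, 0.4, 0.0, 0.0, -0.5]
[37.8, 10.9, 0.3, 0.1, 0.1, -0.4]
--
```

```bash
python3 -m crank '[[[25,7,0,0,0,-0.5,255],[40,10,0,0,0,-0.5,255],[40,10,0,0,0,-0.5,255],[40,10,0,0,0,-0.5,255],[40,11,0,0,0,-0.5,255],[40,11,0,0,0,-0.5,255],[25,7,0,0,0,-0.2,255],[16,4,0,0,0,0,255]]]'
python3 -m crank '[[[0,0,30,0,0,0,255],[0,0,30,0,0,0,255],[0,0,18,0,0,0,255],[0,0,0,0,0,0,255],[0,0,0,0,0,0,255]]]'
python3 - <<'E'
from h import *;from plant import env
c=env.capture("scene");s=env.sense();print(s)
cv2.imwrite("pics/s2.png",cv2.resize(c["frame"][130:330,180:440],None,fx=3,fy=3,interpolation=cv2.INTER_CUBIC))
E
```

```text
time_s: 4.9
tool_pos: [0.4354, 0.0438, 0.0967]
eef_rot: [[-0.254, 0.967, -0.002], [0.967, 0.254, 0.001], [0.001, -0.002, -1.0]]
ft_force: [0.8, -0.8, -0.4]
grip_width: 0.015
grip_force: 29.9
time_s: 5.4
tool_pos: [0.436, 0.0417, 0.019]
eef_rot: [[-0.252, 0.968, -0.002], [0.968, 0.252, 0.0], [0.001, -0.002, -1.0]]
ft_force: [0.1, -0.6, -1.7]
grip_width: 0.0149
grip_force: 29.9
{'time_s': 5.45, 'joints': array([-1.60988046e-01,  6.31577806e-01,  2.03621377e+00,  3.01193598e-05,
        4.73868529e-01, -4.15417367e-01]), 'joint_velocities': array([ 9.36780640e-04, -2.24221200e-02, -2.83307475e-03, -1.02765403e-05,
       -1.12689936e-03,  2.19384885e-03]), 'effort': array([ 1.08790450e-02, -3.49521804e+01, -4.14301604e+00,  2.06978509e-02,
        9.02018929e-02, -4.20865372e-04]), 'tool_pos': array([0.43664149, 0.04155098, 0.0195999 ]), 'eef_rot': array([[-2.51667203e-01,  9.67813833e-01, -6.43786456e-05],
       [ 9.67813834e-01,  2.51667205e-01,  2.43791453e-05],
       [ 3.97964678e-05, -5.61711126e-05, -9.99999998e-01]]), 'ft_force': array([ 0.53765244,  0.6588713 , -1.44117118]), 'wrist_torque': array([-0.0560302 ,  0.05623271, -0.04359585]), 'grip_force': 29.921418589074165, 'grip_width': 0.014910399041704688}
```

View pics/s2.png

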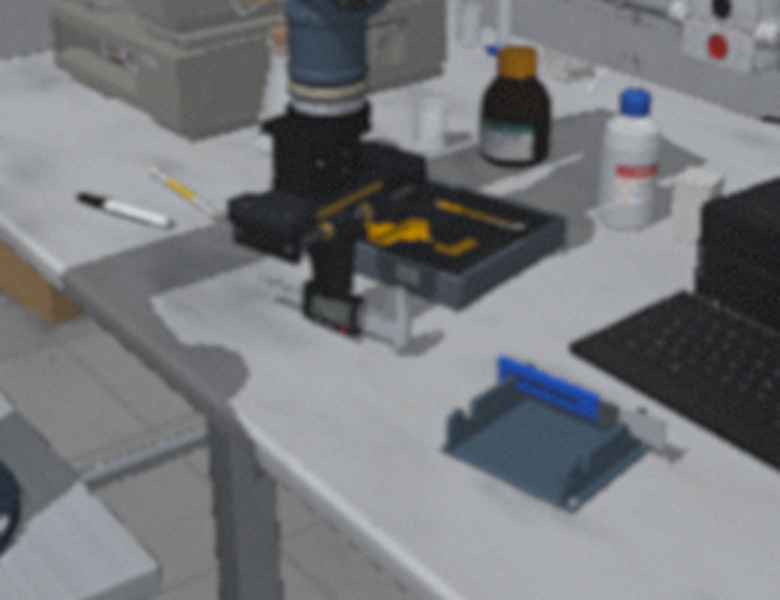

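The caliper hangs upright in the grip, display to the robot, just over the bench; the scraper is still in the rack.

```bash
python3 -m crank '[[[0,0,4,0,0,0,255],[0,0,2,0,0,0,255],[0,0,0,0,0,0,255]]]'; python3 -m crank '[[[0,0,1,0,0,0,255],[0,0,0,0,0,0,255]]]';python3 -m crank '[[[0,0,1,0,0,0,255],[0,0,0,0,0,0,255]]]'
```

```text
time_s: 5.75
tool_pos: [0.4368, 0.0415, 0.0138]
eef_rot: [[-0.252, 0.968, 0.001], [0.968, 0.252, -0.0], [-0.0, 0.001, -1.0]]
ft_force: [-0.2, 0.1, -2.5]
grip_width: 0.0151
grip_force: 29.9
time_s: 5.95
tool_pos: [0.4367, 0.0416, 0.0126]
eef_rot: [[-0.252, 0.968, 0.0], [0.968, 0.252, -0.0], [-0.0, 0.0, -1.0]]
ft_force: [0.2, -1.0, -2.3]
grip_width: 0.0152
grip_force: 29.9
time_s: 6.15
tool_pos: [0.4367, 0.0417, 0.0119]
eef_rot: [[-0.252, 0.968, 0.0], [0.968, 0.252, -0.0], [-0.0, 0.0, -1.0]]
ft_force: [-1.2, 0.4, 3.4]
grip_width: 0.0149
grip_force: 30.0
```

```bash
python3 -m crank '[[[0,0,0,0,0,0,200],[0,0,0,0,0,0,160],[0,0,0,0,0,0,130],[0,0,0,0,0,0,130],[0,0,-20,0,0,0,130],[0,0,-45,0,0,0,130],[0,-20,0,0,0,0,255],[0,-20,0,0,0,0,255]]]'
python3 -m crank '[[[0,0,0,0,0,0,255],[0,0,0,0,0,0,255],[0,0,0,0,0,0,255]]]'
python3 - <<'E'
from h import *;from plant import env
c=env.capture("scene");w=env.capture("wrist")
cv2.imwrite("pics/s3.png",np.hstack([cv2.resize(c["frame"][190:270,250:350],(400,320),interpolation=cv2.INTER_CUBIC),cv2.resize(w["frame"],(400,320))]))
E
```

```text
time_s: 6.95
tool_pos: [0.3992, 0.0312, 0.0776]
eef_rot: [[-0.253, 0.968, 0.004], [0.968, 0.253, -0.001], [-0.002, 0.004, -1.0]]
ft_force: [-0.7, 0.4, -0.0]
grip_width: 0.0334
grip_force: 0.0
time_s: 7.25
tool_pos: [0.3995, 0.0314, 0.0764]
eef_rot: [[-0.252, 0.968, 0.002], [0.968, 0.252, -0.0], [-0.001, 0.002, -1.0]]
ft_force: [0.3, -0.1, 0.1]
grip_width: 0.0107
grip_force: 0.0
```

View pics/s3.png

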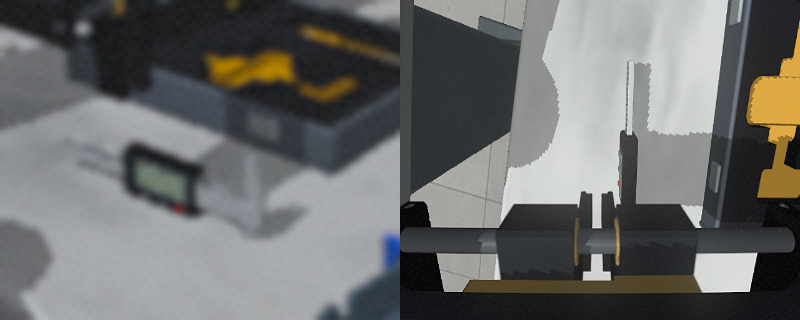

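The caliper stands free on its edge, display to the robot; the closed fingers are behind it on the robot's side. Push it over.

```bash
python3 -m crank '[[[0,0,25,0,0,0,255],[0,0,22,0,0,0,255],[0,0,0,0,0,0,255],[0,6,0,0,0,0,255],[0,6,0,0,0,0,255],[0,6,0,0,0,0,255],[0,6,0,0,0,0,255],[0,6,0,0,0,0,255]]]'
python3 -m crank '[[[0,6,0,0,0,0,255],[0,6,0,0,0,0,255],[0,6,0,0,0,0,255],[0,0,0,0,0,0,255],[0,0,0,0,0,0,255]]]'
python3 -m crank '[[[0,-15,-15,0,0,0,255],[0,-5,-40,0,0,0,130],[0,0,-40,0,0,0,90],[0,0,-40,0,0,0,90],[0,0,-40,0,0,0,90],[0,0,0,0,0,0,90],[0,0,0,0,0,0,90]]]'
python3 - <<'E'
from h import *;from plant import env;import pickle
s=env.sense();c=env.capture("wrist");t=env.capture("top")
pickle.dump((s,c,t),open("pics/w4.pkl","wb"));cv2.imwrite("pics/w4.png",c["frame"]);print(s["tool_pos"])
E
```

```text
time_s: 8.15
tool_pos: [0.428, 0.0392, 0.03]
eef_rot: [[-0.252, 0.968, 0.002], [0.968, 0.252, -0.0], [-0.001, 0.001, -1.0]]
ft_force: [-0.4, -0.7, 0.6]
grip_width: 0.0004
grip_force: 0.0
time_s: 8.65
tool_pos: [0.4442, 0.0437, 0.0294]
eef_rot: [[-0.252, 0.968, -0.001], [0.968, 0.252, 0.0], [0.0, -0.001, -1.0]]
ft_force: [0.6, 0.8, 0.4]
grip_width: 0.0003
grip_force: 0.0
time_s: 9.35
tool_pos: [0.4247, 0.0386, 0.2049]
eef_rot: [[-0.252, 0.968, 0.001], [0.968, 0.252, -0.0], [-0.001, 0.001, -1.0]]
ft_force: [0.4, -0.5, -0.6]
grip_width: 0.0403
grip_force: 0.0
[0.42473819 0.03858706 0.20494277]
```

View pics/w4.png

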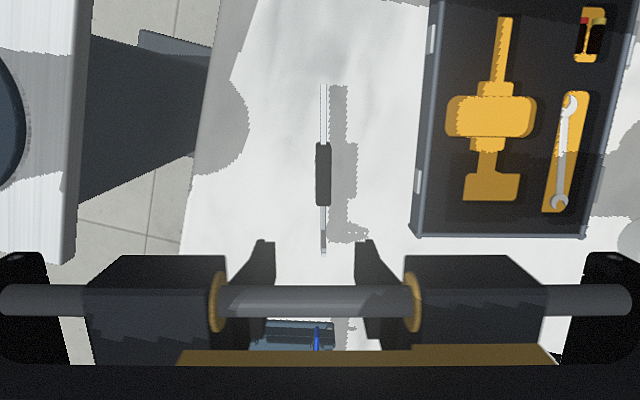

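It is still standing on edge, housing at (323,174), beam end at (323,85). Compute where.

```bash
python3 - <<'E'
from h import *;import pickle
s,c,t=pickle.load(open("pics/w4.pkl","rb"));V=wview(c,s)
P=px2w(c,[(323.5,143),(323,205),(323.3,85)],[.038,.038,.027],V);print(P,(P[0]+P[1])/2)
print(w2px(c,[(.4367,.0417,.038)],V))
# pocket corners in the wrist view (upper edge of foam, z=.032)
E
```

```text
[[0.42563518 0.07329599 0.038     ]
 [0.44189017 0.01042965 0.038     ]
 [0.41137859 0.12704851 0.027     ]] [0.43376268 0.04186282 0.038     ]
[[325.96673471 175.64161156]]
```

The first push was too short; the tapered tips let it rock back. Push further.

```bash
python3 -m crank '[[[0,-22,40,0,0,0,255],[0,0,45,0,0,0,255],[0,0,45,0,0,0,255],[0,0,30,0,0,0,255],[0,0,15,0,0,0,255],[0,0,0,0,0,0,255],[0,0,0,0,0,0,255],[0,0,0,0,0,0,255]]]'
python3 -m crank '[[[0,8,0,0,0,0,255],[0,8,0,0,0,0,255],[0,8,0,0,0,0,255],[0,8,0,0,0,0,255],[0,8,0,0,0,0,255],[0,8,0,0,0,0,255],[0,8,0,0,0,0,255],[0,8,0,0,0,0,255]]]'
python3 -m crank '[[[0,0,0,0,0,0,255],[0,-20,-20,0,0,0,130],[0,-10,-35,0,0,0,100],[0,0,-40,0,0,0,60],[0,0,-40,0,0,0,60],[0,0,-40,0,0,0,60],[0,0,0,0,0,0,60],[0,0,0,0,0,0,60]]]'
python3 - <<'E'
from h import *;from plant import env;import pickle
s=env.sense();c=env.capture("wrist");t=env.capture("top")
pickle.dump((s,c,t),open("pics/w5.pkl","wb"));cv2.imwrite("pics/w5.png",c["frame"]);print(s["tool_pos"])
E
```

```text
time_s: 10.25
tool_pos: [0.4037, 0.0331, 0.0297]
eef_rot: [[-0.252, 0.968, 0.0], [0.968, 0.252, -0.0], [-0.0, 0.0, -1.0]]
ft_force: [0.2, 1.1, 0.2]
grip_width: 0.0032
grip_force: 0.0
time_s: 11.05
tool_pos: [0.4662, 0.0494, 0.0294]
eef_rot: [[-0.252, 0.968, -0.0], [0.968, 0.252, -0.0], [0.0, -0.0, -1.0]]
ft_force: [0.6, -0.0, -0.2]
grip_width: 0.0004
grip_force: 0.0
time_s: 11.85
tool_pos: [0.4364, 0.0416, 0.205]
eef_rot: [[-0.252, 0.968, 0.001], [0.968, 0.252, -0.0], [-0.001, 0.001, -1.0]]
ft_force: [0.1, 0.2, 0.3]
grip_width: 0.0487
grip_force: 0.0
[0.43644262 0.04161661 0.20499505]
```

View pics/w5.png

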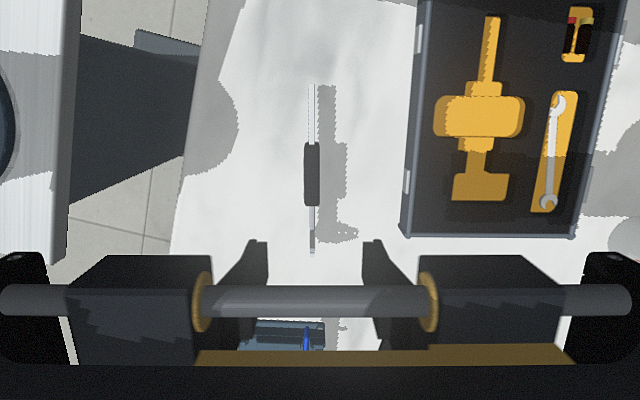

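```bash
python3 - <<'E'
from h import *;import pickle
s,c,t=pickle.load(open("pics/w5.pkl","rb"));V=wview(c,s)
P=px2w(c,[(312,143),(312,205)],.038,V);print("w5",P)
P=px2w(c,[(312,143),(312,205)],.016,V);print("w5 z16",P)
print("tcp px",w2px(c,[s["tool_pos"]],V))
s3=dict(s);s3["tool_pos"]=np.array([.3995,.0314,.0764]);V3=wview(c,s3)
print("s3",px2w(c,[(371,162)],.038,V3), "tcp",w2px(c,[s3["tool_pos"]],V3))
print("w4 expected back end px in s3 view",w2px(c,[(.4256,.0733,.038)],V3))
s4,c4,t4=pickle.load(open("pics/w4.pkl","rb"))
a=t4["frame"][170:220,285:345].astype(int);b=t["frame"][170:220,285:345].astype(int)
print("top diff w4-w5",np.abs(a-b).max(2).max(), w2px(t,[(.4338,.042,.038),(.46,.042,.016)]))
# dark pixels in top pictures near the caliper
for q in (t4,t):
    g=q["frame"][205:235,300:345].max(2);y,x=np.where(g<70);print(len(x), x.min()+300 if len(x) else 0,x.max()+300 if len(x) else 0,y.min()+205 if len(y) else 0,y.max()+205 if len(y) else 0)
E
```

```text
w5 [[0.42621173 0.07343224 0.038     ]
 [0.44239467 0.01054228 0.038     ]]
w5 z16 [[0.42679726 0.07071629 0.016     ]
 [0.44398847 0.00390802 0.016     ]]
tcp px [[314.00660504 238.76231429]]
s3 [[0.42580813 0.0768468  0.038     ]] tcp [[314.00660504 238.76231429]]
w4 expected back end px in s3 view [[369.0829576 167.1540805]]
top diff w4-w5 214 [[318.04069575 222.97801529]
 [317.99787285 215.71731397]]
397 300 344 205 234
372 300 344 205 234
```

The caliper has not moved at all: the tips passed over or it rocked back. I'll redo the push lower, taking pictures at several stages and tiling them into one.

```bash
cat > snap.py <<'E'
import sys,cv2,numpy as np;from plant import env
c=env.capture("scene")["frame"][190:265,250:350];w=env.capture("wrist")["frame"][60:300,160:480]
cv2.imwrite(f"pics/st{sys.argv[1]}.png",np.vstack([cv2.resize(c,(266,200),interpolation=cv2.INTER_CUBIC),cv2.resize(w,(266,200))]))
E
python3 -m crank '[[[0,-34,40,0,0,0,255],[0,0,45,0,0,0,255],[0,0,45,0,0,0,255],[0,0,35,0,0,0,255],[0,0,18,0,0,0,255],[0,0,0,0,0,0,255],[0,0,0,0,0,0,255]]]'
python3 snap.py 0
python3 -m crank '[[[0,6,0,0,0,0,255],[0,6,0,0,0,0,255],[0,6,0,0,0,0,255],[0,6,0,0,0,0,255]]]'
python3 snap.py 1
python3 -m crank '[[[0,6,0,0,0,0,255],[0,6,0,0,0,0,255],[0,6,0,0,0,0,255],[0,0,0,0,0,0,255]]]'
python3 snap.py 2
python3 -c "
import cv2;cv2.imwrite('pics/st.png',cv2.hconcat([cv2.imread(f'pics/st{i}.png') for i in range(3)]))"
```

```text
time_s: 12.65
tool_pos: [0.404, 0.0337, 0.0225]
eef_rot: [[-0.252, 0.968, -0.004], [0.968, 0.252, 0.001], [0.002, -0.003, -1.0]]
ft_force: [0.3, -0.0, -0.1]
grip_width: 0.0164
grip_force: 0.0
time_s: 13.15
tool_pos: [0.4297, 0.0396, 0.0239]
eef_rot: [[-0.252, 0.968, 0.002], [0.968, 0.252, -0.0], [-0.001, 0.002, -1.0]]
ft_force: [0.4, -0.2, -0.9]
grip_width: 0.0003
grip_force: 0.0
time_s: 13.65
tool_pos: [0.4474, 0.0441, 0.0234]
eef_rot: [[-0.252, 0.968, 0.002], [0.968, 0.252, -0.0], [-0.001, 0.002, -1.0]]
ft_force: [1.9, 0.1, 0.3]
grip_width: 0.0005
grip_force: 0.0
```

View pics/st.png

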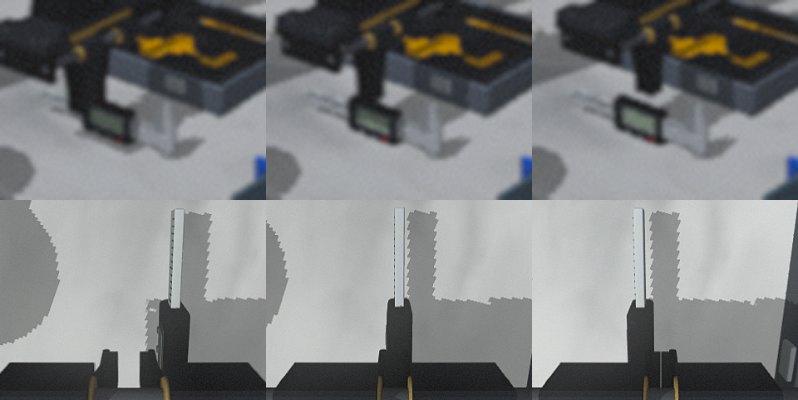

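```bash
python3 - <<'E'
from h import *;import pickle
sc=pickle.load(open("pics/scene0.pkl","rb"))
for z in (.0,.0235,.03,.038,.045):print(z,w2px(sc,[(.4474,.0441,z)]))
print("caliper top corners",w2px(sc,[(.4258,.0733,.038),(.442,.0104,.038),(.442,.0104,0)]))
E
```

```text
0.0 [[293.83042293 238.8748067 ]]
0.0235 [[293.63905202 231.43464143]]
0.03 [[293.58568923 229.35593471]]
0.038 [[293.5197543  226.78503756]]
0.045 [[293.46182722 224.52413495]]
caliper top corners [[281.15161789 225.14518753]
 [299.00853423 231.87663708]
 [299.25608437 244.17037573]]
```

The tiles show the fingers passing clear over the housing (bottom of fingers about z 0.045 in the scene view with TCP at 0.0235): the real tips sit ~18 mm above the reported TCP. I'll push with TCP at 0.008.

```bash
python3 -m crank '[[[0,0,-25,0,0,0,255],[0,-45,0,0,0,0,255],[0,0,25,0,0,0,255],[0,0,15,0,0,0,255],[0,0,0,0,0,0,255]]]'
python3 -m crank '[[[0,6,0,0,0,0,255],[0,6,0,0,0,0,255],[0,6,0,0,0,0,255],[0,6,0,0,0,0,255],[0,6,0,0,0,0,255],[0,6,0,0,0,0,255],[0,6,0,0,0,0,255],[0,0,0,0,0,0,255]]]'
python3 -m crank '[[[0,-20,-20,0,0,0,255],[0,-20,-35,0,0,0,100],[0,0,-45,0,0,0,60],[0,0,-45,0,0,0,60],[0,0,-45,0,0,0,60],[0,0,0,0,0,0,60],[0,0,0,0,0,0,60]]]'
python3 - <<'E'
from h import *;from plant import env;import pickle
s=env.sense();c=env.capture("wrist");t=env.capture("top")
pickle.dump((s,c,t),open("pics/w6.pkl","wb"));print(s["tool_pos"])
f=c["frame"];g=f.max(2)
V=wview(c,s);print("expect flat",w2px(c,[(.455,.045,.016)],V))
roi=g[80:235,270:400];n,l,st,ce=cv2.connectedComponentsWithStats((roi<75).astype(np.uint8))
for i in range(1,n):
    if st[i][4]>100:print(st[i]+np.array([270,80,0,0,0]),ce[i]+[270,80])
E
```

```text
time_s: 14.25
tool_pos: [0.4009, 0.0328, 0.0073]
eef_rot: [[-0.251, 0.968, -0.004], [0.968, 0.251, 0.001], [0.002, -0.003, -1.0]]
ft_force: [0.0, -0.0, 0.3]
grip_width: 0.0005
grip_force: 0.0
time_s: 15.05
tool_pos: [0.4445, 0.0433, 0.0084]
eef_rot: [[-0.252, 0.968, 0.002], [0.968, 0.252, -0.0], [-0.001, 0.002, -1.0]]
ft_force: [0.7, 0.2, 0.5]
grip_width: 0.0003
grip_force: 0.0
time_s: 15.75
tool_pos: [0.4044, 0.0332, 0.1993]
eef_rot: [[-0.252, 0.968, 0.002], [0.968, 0.252, -0.001], [-0.001, 0.002, -1.0]]
ft_force: [0.4, 0.2, -0.7]
grip_width: 0.0408
grip_force: 0.0
[0.40437455 0.03316777 0.19925689]
expect flat [[362.20261635 173.43051069]]
```

```bash
python3 - <<'E'
from h import *;import pickle
s,c,t=pickle.load(open("pics/w6.pkl","rb"));f=c["frame"];g=f.max(2)
for r in (90,110,130,140,146,152,160,168,176,184,192,200,205,210,216,222,228,234,240): print(r," ".join(f"{int(v):3d}" for v in g[r,300:420:3]))
E
```

```text
90 210 209 208 204 206 205 204 205 204 201 200 206 212 214 218 212 211 204 205 213 218 178 222 222 222 194 202 163 156 201 208 214 218 224 225 227 227 226 227 226
110 219 217 214 209 212 214 209 205 206 208 213 219 221 219 219 220 220 218 219 219 219 214 221 222 223 164 158 161 156 215 208 212 217 221 226 223 222 223 222 221
130 220 221 219 216 212 211 210 210 215 220 214 220 222 222 223 224 224 220 220 219 221 229 223 221 206 193 152 158 199 220 220 222 223 224 221 220 222 220 219 221
140 214 212 209 206 215 212 216 217 220 218 221 222 223 224 224 227 223 225 226 224 228 224 224 196 202 201 161 159 214 222 230 223 224 221 223 218 221 222 223 221
146 216 217 211 212 215 213 219 217 218 220 218 224 222 222 224 226 227 165  88  87  80  85  76  87  80  80  78  81  77  86 159 163 185 221 219 223 221 221 222 220
152 220 219 216 217 218 213 218 218 217 222 224 222 226 225 225 224 224  84  81  79  82  85  85  84  80  78  81  78  75 105 167 164 203 223 220 221 219 220 222 221
160 220 218 217 216 220 219 216 221 221 222 223 226 220 225 226 226 226  65  83  79  78 121 174 176 177 177 178 124  
[... 1314 characters left out ...]
 225 226 227 226 228 228 225 226 227 226 227
222 229 227 225 226 225 224 226 224 227 229 225 225 224 225 225 225 225 227 225 228 222 217 216 218 228 186 143 175 165 186 190 234 229 228 226 227 228 226 227 227
228 228 228 227 223 225 226 224 225 228 227 226 225 224 224 224 221 226 228 178 178 221 218 219 220 219 179 182 181 181 181 174 125 128 176 165 190 223 228 229 226
234 226 227 224 223 227 224 225 229 229 225 223 225 226 225 228 227 230 185 184 185 222 220 220 218 199 182 184 183 185 184 181 184 185 186 177 164 232 227 226 226
240 227 224 226 227 223 227 225 228 227 227 228 228 230 230 226 227 225 224 224 232 230 233  53  64  85 220 217 216 219 218 213 217 219 221 229 226 226 229 228 227
```

The profile shows the caliper flat with the lit display up: housing columns 350–387, rows 144–203, jaws at rows 226–238 to the right. Now locate it precisely and plan a matching look at the pocket.

```bash
python3 - <<'E'
from h import *;import pickle
from plant import env
s,c,t=pickle.load(open("pics/w6.pkl","rb"));V=wview(c,s)
g=c["frame"].max(2);m=np.zeros_like(g);m[138:206,340:395]=(g[138:206,340:395]<115)
n,l,st,ce=cv2.connectedComponentsWithStats(m);i=1+np.argmax(st[1:,4]);y,x=np.where(l==i)
pts=np.c_[x,y].astype(np.float32)
W=px2w(c,pts,.016,V)[:,:2]*1000
r=cv2.minAreaRect(W.astype(np.float32));print(r)
# jaw direction: vs beam upper end: bright beam rows<140 hard; report
cal=np.array(r[0])/1000
np.save("cal.npy",cal)
poc=np.array([.5864,.1411]);tp=s["tool_pos"].copy();tp[:2]+=poc-cal;tp[2]+=.016
print(cal,tp);s=env.sense();plan(s,[(tp,down(14.5))],45)
E
```

```text
((460.5982360839844, 47.79477310180664), (38.550132751464844, 64.47227478027344), 14.726886749267578)
[0.46059824 0.04779477] [0.53017632 0.126473   0.21525689]
[14.5, 36.7, -4.6, -0.0, -0.0, 0.0]
[14.5, 36.6, -4.5, -0.1, -0.0, 0.0]
[14.5, 36.7, -4.5, -0.0, -0.0, 0.0]
[14.5, 36.6, -4.5, -0.1, -0.1, 0.1]
--
```

```bash
python3 -m crank '[[[14,37,-4,0,0,0,60],[15,37,-4,0,0,0,60],[15,37,-4,0,0,0,60],[14,36,-4,0,0,0,60],[0,0,0,0,0,0,60],[0,0,0,0,0,0,60],[0,0,0,0,0,0,60]]]'
python3 - <<'E'
from h import *;from plant import env;import pickle
s=env.sense();c=env.capture("wrist");pickle.dump((s,c),open("pics/w7.pkl","wb"));print(s["tool_pos"])
V=wview(c,s);h=cv2.cvtColor(c["frame"],cv2.COLOR_BGR2HSV)
m=((h[...,0]>15)&(h[...,0]<35)&(h[...,1]>120)&(h[...,2]>40)).astype(np.uint8)
n,l,st,ce=cv2.connectedComponentsWithStats(m)
for i in range(1,n):
    if st[i][4]>150: print(i,st[i],ce[i])
np.save("mask7.npy",l)
E
```

```text
time_s: 16.55
tool_pos: [0.5296, 0.1259, 0.2124]
eef_rot: [[-0.252, 0.968, -0.005], [0.968, 0.252, -0.0], [0.001, -0.005, -1.0]]
ft_force: [-0.8, -0.0, 0.1]
grip_width: 0.0669
grip_force: 0.0
[0.52959007 0.12585542 0.21241556]
1 [440  69  33  53 799] [456.6795995   93.26783479]
2 [ 323   79   93  169 7058] [370.38452819 174.24709549]
8 [ 434  148   31   98 1250] [452.108 185.584]
9 [423 169  29  89 986] [433.45841785 223.15212982]
37 [453 271  24  61 634] [466.76025237 301.59463722]
51 [153 305  23  27 250] [160.228 319.396]
52 [ 427  343  188   23 3287] [526.06114998 354.45299665]
```

```bash
cat > fit.py <<'E'
from h import *;import pickle
from scipy.optimize import minimize
s,c=pickle.load(open("pics/w7.pkl","rb"));V=wview(c,s);l=(np.load("mask7.npy")==2).astype(np.uint8)
S=4
rects=[(-91,95,-11,11),(-35,35,-22,22),(-91,-57,-45,22),(-21,21,-50,50)]
big=cv2.resize(l[60:236,300:440],None,fx=S,fy=S,interpolation=cv2.INTER_NEAREST)
def render(p,z):
    a=np.radians(p[2]+90);ex=np.array([np.cos(a),np.sin(a)]);ey=np.array([-ex[1],ex[0]])
    im=np.zeros_like(big)
    for x0,x1,y0,y1 in rects:
        P=np.array([(x0,y0),(x1,y0),(x1,y1),(x0,y1)]);W=np.c_[(p[:2]+P[:,:1]*ex+P[:,1:]*ey)/1000,np.full(4,z)]
        q=(w2px(c,W,V)-[300,60]+.5)*S
        cv2.fillPoly(im,[np.round(q*16).astype(np.int32)],1,shift=4)
    return im
def cost(p,z):
    r=render(p,z);return 1-(r&big).sum()/(r|big).sum()
for z in (.032,.024):
    best=min((minimize(cost,(586+dx,141+dy,14.5+da),args=(z,),method="Nelder-Mead",options=dict(initial_simplex=np.array([586+dx,141+dy,14.5+da])+np.array([[0,0,0],[3,0,0],[0,3,0],[0,0,2]]))) for dx in (-3,3) for dy in (-3,3) for da in (-1,1)),key=lambda r:r.fun)
    print(z,best.x,best.fun)
    if z==.032:
        np.save("pocket.npy",best.x);r=render(best.x,z)
        o=cv2.resize(c["frame"][60:236,300:440],None,fx=S,fy=S,interpolation=cv2.INTER_CUBIC)
        cv2.drawContours(o,cv2.findContours(r,0,2)[0],-1,(0,0,255),1);cv2.imwrite("pics/fit.png",cv2.resize(o[:,:],(476,600)))
        d=(r.astype(int)-big);print("model only",(d>0).sum()/16,"mask only",(d<0).sum()/16)
E
python3 fit.py
```

```text
0.032 [585.62826627 140.93146971  13.96477108] 0.10761783351708931
model only 720.0 mask only 60.875
0.024 [586.76511933 140.17617475  14.01484749] 0.09513712309844535
```

View pics/fit.png

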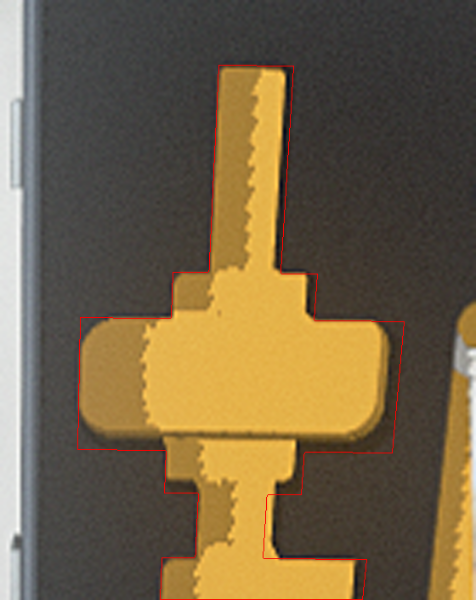

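The red model outline matches the left and upper rims of the cut-out; at right and below the visible dark walls explain the excess. I'll refine with a rim-and-floor model.

```bash
sed -i '/^for z in/,$d' fit.py; cat >> fit.py <<'E'
for zf in (.016,.02):
    def cost2(p):
        r=render(p,.032)&render(p,zf);return 1-(r&big).sum()/(r|big).sum()
    b=min((minimize(cost2,(586+dx,141+dy,14.2),method="Nelder-Mead",options=dict(initial_simplex=np.array([586+dx,141+dy,14.2])+np.array([[0,0,0],[3,0,0],[0,3,0],[0,0,2]]))) for dx in (-2,2) for dy in (-2,2)),key=lambda r:r.fun)
    print(zf,b.x,b.fun)
    if zf==.016: np.save("pocket.npy",b.x)
from plant import env
p=np.load("pocket.npy");cal=np.load("cal.npy");print("cal",cal,"delta",p[:2]-cal*1000)
s=env.sense();print(s["tool_pos"],s["eef_rot"][:2,1]);plan(s,[((*cal,.10),down(14.6)),((*cal,.03),down(14.6))],45)
E
python3 fit.py
```

```text
0.016 [586.38391432 140.98425222  14.05796283] 0.05282909118201695
0.02 [585.78423948 141.19826237  13.91042329] 0.05845586540677572
cal [0.46059824 0.04779477] delta [125.78567824  93.18947911]
[0.52980119 0.12573394 0.21289464] [0.96790096 0.25129424]
[-14.5, -21.5, 28.3, -0.1, -0.0, -0.0]
[-14.5, -21.6, 28.3, -0.0, -0.0, -0.0]
[-14.6, -21.6, 28.3, -0.1, -0.0, -0.0]
[-14.5, -21.6, 28.2, -0.0, -0.0, -0.0]
--
[-0.0, 0.0, 35.0, -0.0, -0.0, -0.0]
[-0.1, 0.1, 35.0, -0.0, -0.0, -0.0]
--
```

```bash
python3 -m crank '[[[-14,-21,28,0,0,0,60],[-15,-22,28,0,0,0,60],[-15,-22,28,0,0,0,60],[-14,-21,28,0,0,0,60],[0,0,40,0,0,0,60],[0,0,35,0,0,0,60],[0,0,0,0,0,0,60]]]'
python3 -m crank '[[[0,0,15,0,0,0,60],[0,0,5,0,0,0,60],[0,0,5,0,0,0,60],[0,0,0,0,0,0,60]]]'
python3 -m crank '[[[0,0,3,0,0,0,60],[0,0,0,0,0,0,60]]]'
```

```text
time_s: 17.3
tool_pos: [0.4589, 0.0482, 0.0242]
eef_rot: [[-0.25, 0.968, -0.01], [0.968, 0.25, 0.001], [0.004, -0.009, -1.0]]
ft_force: [-0.6, 0.8, 0.2]
grip_width: 0.0666
grip_force: 0.0
time_s: 17.7
tool_pos: [0.4636, 0.0485, 0.0031]
eef_rot: [[-0.252, 0.968, 0.001], [0.968, 0.252, -0.0], [-0.0, 0.001, -1.0]]
ft_force: [-0.4, -0.0, 0.2]
grip_width: 0.0665
grip_force: 0.0
time_s: 17.9
tool_pos: [0.4636, 0.0486, -0.0002]
eef_rot: [[-0.252, 0.968, 0.001], [0.968, 0.252, -0.0], [-0.0, 0.001, -1.0]]
ft_force: [0.4, 0.6, -0.1]
grip_width: 0.0667
grip_force: 0.0
```

```bash
python3 -m crank '[[[0,-3,3,0,0,0,60],[0,0,2,0,0,0,60],[0,0,0,0,0,0,60]]]'
python3 -m crank '[[[0,0,2,0,0,0,60],[0,0,2,0,0,0,60],[0,0,0,0,0,0,60]]]'
python3 -m crank '[[[0,0,1.5,0,0,0,60],[0,0,1.5,0,0,0,60],[0,0,0,0,0,0,60]]]'
```

```text
time_s: 18.2
tool_pos: [0.46, 0.0479, -0.0059]
eef_rot: [[-0.252, 0.968, -0.001], [0.968, 0.252, 0.0], [0.0, -0.001, -1.0]]
ft_force: [-0.6, 0.1, -0.7]
grip_width: 0.0668
grip_force: 0.0
time_s: 18.5
tool_pos: [0.4603, 0.0479, -0.0099]
eef_rot: [[-0.252, 0.968, -0.001], [0.968, 0.252, 0.0], [0.0, -0.0, -1.0]]
ft_force: [-0.2, 0.9, 0.5]
grip_width: 0.0666
grip_force: 0.0
time_s: 18.8
tool_pos: [0.4603, 0.0479, -0.0128]
eef_rot: [[-0.252, 0.968, -0.0], [0.968, 0.252, 0.0], [0.0, -0.0, -1.0]]
ft_force: [-0.5, -0.7, -0.0]
grip_width: 0.0664
grip_force: 0.0
```

```bash
python3 -m crank '[[[0,0,1.5,0,0,0,60],[0,0,0,0,0,0,60]]]'
python3 -m crank '[[[0,0,1.5,0,0,0,60],[0,0,0,0,0,0,60]]]'
python3 -m crank '[[[0,0,1.5,0,0,0,60],[0,0,0,0,0,0,60]]]'
```

```text
time_s: 19.0
tool_pos: [0.4604, 0.0478, -0.0143]
eef_rot: [[-0.252, 0.968, -0.0], [0.968, 0.252, 0.0], [0.0, -0.0, -1.0]]
ft_force: [0.9, 0.9, 0.4]
grip_width: 0.0666
grip_force: 0.0
time_s: 19.2
tool_pos: [0.4604, 0.0478, -0.0158]
eef_rot: [[-0.252, 0.968, -0.0], [0.968, 0.252, -0.0], [0.0, -0.0, -1.0]]
ft_force: [0.2, -0.6, 0.4]
grip_width: 0.0663
grip_force: 0.0
time_s: 19.4
tool_pos: [0.4604, 0.0478, -0.0173]
eef_rot: [[-0.252, 0.968, -0.0], [0.968, 0.252, 0.0], [0.0, -0.0, -1.0]]
ft_force: [0.3, -0.2, -0.1]
grip_width: 0.0669
grip_force: 0.0
```

```bash
python3 -m crank '[[[0,0,1.5,0,0,0,60],[0,0,0,0,0,0,60]]]'
python3 -m crank '[[[0,0,1.5,0,0,0,60],[0,0,0,0,0,0,60]]]'
```

```text
time_s: 19.6
tool_pos: [0.4604, 0.0478, -0.0188]
eef_rot: [[-0.252, 0.968, -0.0], [0.968, 0.252, 0.0], [0.0, -0.0, -1.0]]
ft_force: [-1.1, 0.3, 0.2]
grip_width: 0.0664
grip_force: 0.0
time_s: 19.8
tool_pos: [0.4604, 0.0478, -0.0203]
eef_rot: [[-0.252, 0.968, -0.0], [0.968, 0.252, 0.0], [0.0, -0.0, -1.0]]
ft_force: [0.2, 0.7, -0.3]
grip_width: 0.0667
grip_force: 0.0
```

```bash
python3 -m crank '[[[0,0,0,0,0,0,120],[0,0,0,0,0,0,180],[0,0,0,0,0,0,255],[0,0,0,0,0,0,255],[0,0,0,0,0,0,255],[0,0,0,0,0,0,255]]]'
```

```text
time_s: 20.4
tool_pos: [0.4606, 0.0478, -0.0201]
eef_rot: [[-0.252, 0.968, 0.0], [0.968, 0.252, -0.0], [-0.0, 0.0, -1.0]]
ft_force: [-0.0, -0.5, 1.0]
grip_width: 0.0373
grip_force: 30.0
```

```bash
python3 -m crank '[[[0,0,0,0,0,0,60],[0,0,0,0,0,0,60],[0,0,0,0,0,0,60],[0,0,-30,0,0,0,60],[0,-14,-47,0,0,0,60],[0,-14,-47,0,0,0,60],[0,-15,-47,0,0,0,60],[0,-15,-48,0,0,0,60]]]'
python3 -m crank '[[[0,0,0,0,0,0,60],[0,0,0,0,0,0,60],[0,0,0,0,0,0,60],[0,0,0,0,0,0,60]]]'
python3 - <<'E'
from h import *;import pickle
from plant import env
s=env.sense();c=env.capture("wrist");V=wview(c,s);print(s["tool_pos"])
g=c["frame"].max(2);m=np.zeros_like(g);m[138:212,335:400]=(g[138:212,335:400]<115)
n,l,st,ce=cv2.connectedComponentsWithStats(m);i=1+np.argmax(st[1:,4]);y,x=np.where(l==i);print(st[i])
r=cv2.minAreaRect((px2w(c,np.c_[x,y].astype(np.float32),.016,V)[:,:2]*1000).astype(np.float32));print(r)
cal=np.array(r[0]);np.save("cal2.npy",cal)
p=np.load("pocket.npy");d=p[:2]-cal;M=s["eef_rot"];print("pocket-cal world",d,"tool",M[:2,:2].T@d)
b=np.array([460.5,47.8])-cal;print("grip TCP - cal in tool",M[:2,:2].T@b)
plan(s,[((*(cal/1000),.03),down(r[2]))],45)
E
```

```text
time_s: 21.2
tool_pos: [0.403, 0.0333, 0.2002]
eef_rot: [[-0.252, 0.968, -0.001], [0.968, 0.252, 0.0], [0.0, -0.001, -1.0]]
ft_force: [0.8, -0.9, 0.7]
grip_width: 0.0666
grip_force: 0.0
time_s: 21.6
tool_pos: [0.4035, 0.0334, 0.1971]
eef_rot: [[-0.252, 0.968, -0.004], [0.968, 0.252, 0.001], [0.002, -0.003, -1.0]]
ft_force: [-0.1, 0.3, 0.4]
grip_width: 0.0663
grip_force: 0.0
[0.40353144 0.03344521 0.19710331]
[ 351  143   39   60 1180]
((460.0882263183594, 48.1400260925293), (38.78963088989258, 64.08767700195312), 14.59556770324707)
pocket-cal world [126.295688    92.84422612] tool [ 58.03324328 145.61125938]
grip TCP - cal in tool [-0.43279324  0.31282942]
[-0.1, 14.7, 41.7, -0.0, -0.0, -0.0]
[-0.1, 14.8, 41.7, -0.1, -0.0, -0.0]
[-0.0, 14.7, 41.8, -0.0, -0.0, -0.0]
[-0.1, 14.6, 41.8, -0.1, -0.1, -0.0]
--
```

```bash
python3 -m crank '[[[0,15,42,0,0,0,60],[0,15,42,0,0,0,60],[0,14,42,0,0,0,60],[0,14,42,0,0,0,60],[0,0,0,0,0,0,60],[0,0,0,0,0,0,60]]]'
```

```text
time_s: 22.25
tool_pos: [0.4587, 0.0481, 0.0292]
eef_rot: [[-0.252, 0.968, -0.006], [0.968, 0.252, 0.001], [0.002, -0.005, -1.0]]
ft_force: [0.5, -0.3, -0.6]
grip_width: 0.0663
grip_force: 0.0
```

```bash
python3 -m crank '[[[0,1,28,0,0,0,60],[0,0,15,0,0,0,60],[0,0,6,0,0,0,60],[0,0,0,0,0,0,60],[0,0,0,0,0,0,60]]]'
```

```text
time_s: 22.75
tool_pos: [0.4624, 0.0479, -0.0165]
eef_rot: [[-0.252, 0.968, 0.003], [0.968, 0.252, -0.0], [-0.001, 0.003, -1.0]]
ft_force: [0.2, -0.4, 0.3]
grip_width: 0.0664
grip_force: 0.0
```

```bash
python3 -m crank '[[[0,-1.5,3,0,0,0,60],[0,0,0,0,0,0,150],[0,0,0,0,0,0,255],[0,0,0,0,0,0,255],[0,0,0,0,0,0,255],[0,0,0,0,0,0,255],[0,0,0,0,0,0,255]]]'
python3 -m crank '[[[0,0,-10,0,0,0,255],[0,0,-30,0,0,0,255],[0,0,-35,0,0,0,255],[0,0,0,0,0,0,255],[0,0,0,0,0,0,255]]]'
python3 - <<'E'
from h import *;from plant import env
s=env.sense();print(s["tool_pos"])
plan(s,[((.5868,.1406,.055),down(14.06))],40)
E
```

```text
time_s: 23.45
tool_pos: [0.4601, 0.0477, -0.0215]
eef_rot: [[-0.252, 0.968, 0.0], [0.968, 0.252, 0.0], [-0.0, 0.0, -1.0]]
ft_force: [0.2, -0.0, 0.8]
grip_width: 0.0377
grip_force: 30.0
time_s: 23.95
tool_pos: [0.4604, 0.0477, 0.0544]
eef_rot: [[-0.252, 0.968, 0.002], [0.968, 0.252, -0.0], [-0.001, 0.002, -1.0]]
ft_force: [0.1, 0.6, -1.1]
grip_width: 0.0378
grip_force: 30.0
[0.46038939 0.0477183  0.05442082]
[14.5, 36.4, -0.1, 0.0, 0.0, 0.1]
[14.6, 36.4, -0.1, 0.0, 0.0, 0.1]
[14.6, 36.4, -0.1, 0.1, 0.0, 0.2]
[14.8, 36.4, -0.1, 0.0, 0.0, 0.1]
--
```

```bash
python3 -m crank '[[[14.5,36.4,0,0,0,0.1,255],[14.5,36.4,0,0,0,0.1,255],[14.7,36.4,0,0,0,0.2,255],[14.8,36.4,0,0,0,0.1,255],[0,0,25,0,0,0,255],[0,0,0,0,0,0,255],[0,0,0,0,0,0,255],[0,0,0,0,0,0,255]]]'
python3 - <<'E'
from h import *;from plant import env
s=env.sense();print(s["tool_pos"])
plan(s,[((.5868,.1406,.03),down(14.06))],40)
E
```

```text
time_s: 24.75
tool_pos: [0.5852, 0.1401, 0.0282]
eef_rot: [[-0.243, 0.97, -0.002], [0.97, 0.243, -0.0], [0.0, -0.002, -1.0]]
ft_force: [1.0, 0.4, -1.2]
grip_width: 0.0375
grip_force: 30.0
[0.58519203 0.14011492 0.02820781]
[0.1, 1.7, -1.8, -0.1, -0.0, -0.0]
--
```

```bash
python3 -m crank '[[[0,0,5,0,0,0,255],[0,0,0,0,0,0,255],[0,0,0,0,0,0,255],[0,0,0,0,0,0,255]]]'
```

```text
time_s: 25.15
tool_pos: [0.5866, 0.1405, 0.024]
eef_rot: [[-0.243, 0.97, 0.001], [0.97, 0.243, 0.0], [-0.0, 0.001, -1.0]]
ft_force: [-0.1, -0.8, -1.6]
grip_width: 0.0378
grip_force: 30.0
```

Settled on target. Check numerically with the wrist camera is obscured by the hand, so descend feeling the force.

```bash
python3 -m crank '[[[0,0,6,0,0,0,255],[0,0,5,0,0,0,255],[0,0,3,0,0,0,255],[0,0,0,0,0,0,255]]]'; python3 -m crank '[[[0,0,4,0,0,0,255],[0,0,0,0,0,0,255],[0,0,0,0,0,0,255]]]'
```

```text
time_s: 25.55
tool_pos: [0.5858, 0.1406, 0.0087]
eef_rot: [[-0.243, 0.97, -0.002], [0.97, 0.243, -0.0], [0.0, -0.002, -1.0]]
ft_force: [-0.1, 0.2, -1.6]
grip_width: 0.0376
grip_force: 30.0
time_s: 25.85
tool_pos: [0.5864, 0.1406, 0.0054]
eef_rot: [[-0.243, 0.97, -0.0], [0.97, 0.243, -0.0], [0.0, -0.0, -1.0]]
ft_force: [0.3, 0.2, -2.4]
grip_width: 0.0377
grip_force: 30.0
```

Entered the cut-out by 5 mm without contact; continue.

```bash
python3 -m crank '[[[0,0,4,0,0,0,255],[0,0,4,0,0,0,255],[0,0,0,0,0,0,255],[0,0,0,0,0,0,255]]]'; python3 -m crank '[[[0,0,1.5,0,0,0,255],[0,0,0,0,0,0,255]]]'; python3 -m crank '[[[0,0,1,0,0,0,255],[0,0,0,0,0,0,255]]]'
```

```text
time_s: 26.25
tool_pos: [0.5863, 0.1406, -0.0027]
eef_rot: [[-0.243, 0.97, -0.001], [0.97, 0.243, -0.0], [0.0, -0.001, -1.0]]
ft_force: [-1.0, 0.0, -2.3]
grip_width: 0.0378
grip_force: 30.0
time_s: 26.45
tool_pos: [0.5864, 0.1406, -0.004]
eef_rot: [[-0.243, 0.97, -0.0], [0.97, 0.243, -0.0], [0.0, -0.0, -1.0]]
ft_force: [-0.2, -0.2, -2.3]
grip_width: 0.0374
grip_force: 30.0
time_s: 26.65
tool_pos: [0.5864, 0.1406, -0.005]
eef_rot: [[-0.243, 0.97, -0.0], [0.97, 0.243, -0.0], [0.0, -0.0, -1.0]]
ft_force: [-0.1, -0.7, -2.3]
grip_width: 0.0377
grip_force: 30.0
```

```bash
python3 -m crank '[[[0,0,0.7,0,0,0,255],[0,0,0,0,0,0,255],[0,0,0,0,0,0,95],[0,0,0,0,0,0,95],[0,0,0,0,0,0,95],[0,0,0,0,0,0,95],[0,0,0,0,0,0,95]]]'
python3 -m crank '[[[0,0,-15,0,0,0,95],[0,0,-35,0,0,0,95],[0,-14,-45,0,0,0,95],[0,-14,-45,0,0,0,95],[0,-15,-45,0,0,0,95],[0,-15,-33,0,0,0,95],[0,0,0,0,0,0,95],[0,0,0,0,0,0,95]]]'
python3 -m crank '[[[0,0,0,0,0,0,95],[0,0,0,0,0,0,95],[0,0,0,0,0,0,95]]]'
python3 - <<'E'
from h import *;import pickle
from plant import env
s=env.sense();c=env.capture("wrist");V=wview(c,s);cv2.imwrite("pics/w9.png",c["frame"]);pickle.dump((s,c),open("pics/w9.pkl","wb"))
g=c["frame"].max(2);p=np.load("pocket.npy");print(w2px(c,[(p[0]/1000,p[1]/1000,.032)],V))
for r in range(136,244,6): print(r," ".join(f"{int(v):3d}" for v in g[r,315:430:3]))
E
```

```text
time_s: 27.35
tool_pos: [0.5865, 0.1406, -0.0056]
eef_rot: [[-0.243, 0.97, 0.0], [0.97, 0.243, 0.0], [-0.0, 0.0, -1.0]]
ft_force: [0.2, -0.7, 0.7]
grip_width: 0.0543
grip_force: 0.0
time_s: 28.15
tool_pos: [0.5305, 0.1265, 0.214]
eef_rot: [[-0.243, 0.97, 0.003], [0.97, 0.243, 0.0], [-0.001, 0.003, -1.0]]
ft_force: [-0.0, 0.8, -1.4]
grip_width: 0.0548
grip_force: 0.0
time_s: 28.45
tool_pos: [0.5298, 0.1265, 0.2109]
eef_rot: [[-0.243, 0.97, -0.003], [0.97, 0.243, -0.0], [0.001, -0.003, -1.0]]
ft_force: [0.5, 1.1, 0.1]
grip_width: 0.0549
grip_force: 0.0
[[369.77980799 173.19668451]]
136  72  78  77  70  77  68  66  68  67  68  64  64  61  60  56  58 102 222 218 217 134 166  44  51  55  57  55  56  58  57  53  57  57  60  56  49  61  59  52
142  77  76  75  72  75  71  69  67  67  66  63  64 180 173 175 173 143 222 220 225 226 230 179 235 241  36  56  51  59  54  59  57  52  53  59  58  57  54  54
148  73  78  74  73  72  71  71  68  67  62  67  67  99  52  57  59  58  63  58  54  53  48  55  49  58  47  51  57  55  57  58  49  54  55  50  56  62  52  58
154  75  69  80  75  67  89 160 1
[... 1666 characters left out ...]
  60  63  61  62  58  57  59  63  57  60  56  65  63  57 180
220  73  74  78  74  75  68  71  75  63  69  63  62  64  66  71  87 217 216 217 215 184 201  48  61  55  59  60  54  53  62  63  62  65  60  55  65  60  61 166
226  72  72  79  67  71  76  73  67  67  65  68 130 164 169 155 180 217 212 212 216 181 178 116 112 173 165 189 244 236 241  41  60  62  63  67  62  54  77 170
232  73  75  77  72  70  66  71  62  66  65  59 174 173 137 181 219 217 216 213 215 180 178 176 174 177 174 179 176 141 111  44  63  53  53  62  65  64 103 169
238  72  80  70  68  74  69  73  66  69  64  67 173 119 169 173 236 215 216 216 213 149 150 174 131 161 148 152 147 148 153  41  58  52  59  56  62  52 171 166
```

The caliper lies in the cut-out: housing columns 352–388, rows 146–204 (pocket expected at (370,173)), display up, jaws in their recess at rows 226–240. The force went to zero on seating. Handing in.

```bash
python3 -c "
from plant import env
print(env.sign_off())"
```

```text
the job is handed in; nothing more can be done
None
```

The job is handed in (about 28.5 s on the clock, no verdict returned): in the last wrist image the caliper lies display up in its cut-out, let go, after lying flat on the bench and being regrasped; I didn't move the scraper, beaker or flask, but didn't re-image them at the end.

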